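Shut the carver's knife chest for the night

TASK

Close up the wooden carving-knife chest for the night, with the fingertips only: push both open drawers fully home, and only then gently push the raised lid down, without slamming it, until it lies flat and shut. Do not take the knobs, drawers or lid between the fingers, do not throw the lid wide open, and do not pick up or disturb the knives in the chest or any of the tools, plates and the pot around it.

Things in the scene. Friction and masses are not known exactly. Their poses are not given: they have to be found in the camera images.
- chest: Fixed brown wooden knife chest, 170 deep (x), 220 wide (y), 92 high without lid. Origin: centre of the underside. Its front (its -x) with two drawers side by side faces the robot's right (world -y, up to 0.3 rad either way); its +y side is nearer the robot. Above the drawers, under the lid, an open till: cork floor 64 above the bench, rim 92, two loose knives in it.
- near_drawer (a joint): Travel (m) of the drawer nearer the robot: 0 fully home, front flush with the chest; 0.09 fully out. Pale wood front 97 wide and 46 high, 11 to 57 above the bench. It slides along the chest's x with about 2.5 N of friction, stays where it is left and has a hard stop at 0.
- far_drawer (a joint): Travel (m) of the drawer farther from the robot; same size, meaning and friction as near_drawer.
- near_drawer_knob (a point): Centre of the outer end face of the near drawer's brass knob (22 across, standing 25 out from the middle of the drawer front, 45 above the bench). Its axes are parallel to the chest's: +x points into the chest, the way to push.
- far_drawer_knob (a point): The same point on the far drawer's brass knob.
- lid (a joint): Angle (rad) of the chest's lid: 0 shut flat on the rim, 1.4 fully open. Hinged along the back (+x) top edge of the chest, opens upward. A board 170 from hinge to free edge, 220 wide, 10 thick, 0.25 kg. Stiff hinge: it stays at any angle and takes about 1 to 3 N at the free edge to push down.
- lid_edge (a point): Middle of the lid's free edge, on the outer (upper when shut) face. Its axes turn with the lid: -x runs from hinge to free edge, z is the outward normal of the outer face. 102 above the bench when shut.
- lid_hinge (a point): Middle of the hinge line, on the lid's inner face: 85 behind (+x of) the chest's centre and 92 above the bench; its axes turn with the lid too.
- knife_a: Loose carving knife, 150 long, pale flat handle 18 wide and 14 high, lying in the till; leave it there. Origin: middle of its underside, x along the blade.
- knife_b: Loose carving knife, 140 long, red flat handle 18 wide and 14 high, lying in the till; leave it there. Origin: middle of its underside, x along the blade.
- gouge: Loose gouge about 210 long, 22 wide, 20 high, lying on the bench to the right of the drawers. Bystander. Origin: on its underside near mid-length, x along the blade.
- mallet: Loose wooden mallet, 220 long, head 110 wide and 60 high, lying on the bench to the left. Bystander. Origin: on its underside near mid-length, x towards the head.
- plate_a: Loose turned plate, 140 across, 18 high, under plate_b, on the bench to the left, behind the chest. Bystander. Origin: centre of its underside.
- plate_b: Loose turned plate, 140 across, 18 high, lying on plate_a. Bystander. Origin: centre of its underside.
- pot: Loose blue ceramic pot, 72 across, 85 high, on the bench to the right, beyond the gouge. Bystander. Origin: centre of its underside.

How it is judged (in metres and radians):
On the way, in this order (a step that is already met when the one before it is completed fails the run):
1. both drawers are home (within 5 mm) while the lid is still up (above 0.5 rad) (value of joint each of near_drawer, far_drawer below 0.005 m and value of joint lid above 0.5 rad), for 0.2 s.
2. the lid is down (value of joint lid below 0.04 rad), for 0.2 s.
At the end, for the whole second after the job is handed in: Both drawers are within 5 mm of fully home, the lid is within 0.04 rad of shut (free edge within about 7 mm), and every knife, tool, plate and the pot is within 20 mm of where it was (value of joint each of near_drawer, far_drawer below 0.005 m and value of joint lid below 0.04 rad and distance of each of knife_a, knife_b, gouge, mallet, plate_a, plate_b, pot from where it was at the start of the episode below 0.02 m); the robot touches nothing.
It fails at once if a knife in the chest is picked up or shoved more than 20 mm (distance of any of knife_a, knife_b from where it was at the start of the episode above 0.02 m).
It fails at once if a tool, a plate or the pot on the bench is picked up or shoved more than 20 mm (distance of any of gouge, mallet, plate_a, plate_b, pot from where it was at the start of the episode above 0.02 m).
It fails at once if the lid is slammed (free edge faster than about 0.4 m/s) (velocity of joint lid below -2.5 rad/s).
It fails at once if the lid is lifted or pushed wide open, beyond 1.3 rad (value of joint lid above 1.3 rad).
It fails at once if a knob, a drawer front or the lid is taken between the fingers (the TCP lies inside it or between fingers that straddle it, touching) ((contact force between the fingers and lid above 2 N and x of the grasp point in the frame of lid_hinge between -0.175 and 0 m and y of the grasp point in the frame of lid_hinge between -0.115 and 0.115 m and z of the grasp point in the frame of lid_hinge between -0.002 and 0.012 m) or (contact force between the fingers and near_drawer above 2 N and x of the grasp point in the frame of near_drawer_knob between 0 and 0.025 m and y of the grasp point in the frame of near_drawer_knob between -0.009 and 0.009 m and z of the grasp point in the frame of near_drawer_knob between -0.03 and 0.026 m) or (contact force between the fingers and near_drawer above 2 N and x of the grasp point in the frame of near_drawer_knob between 0.023 and 0.037 m and y of the grasp point in the frame of near_drawer_knob between -0.045 and 0.045 m and z of the grasp point in the frame of near_drawer_knob between -0.03 and 0.027 m) or (contact force between the fingers and far_drawer above 2 N and x of the grasp point in the frame of far_drawer_knob between 0 and 0.025 m and y of the grasp point in the frame of far_drawer_knob between -0.009 and 0.009 m and z of the grasp point in the frame of far_drawer_knob between -0.03 and 0.026 m) or (contact force between the fingers and far_drawer above 2 N and x of the grasp point in the frame of far_drawer_knob between 0.023 and 0.037 m and y of the grasp point in the frame of far_drawer_knob between -0.045 and 0.045 m and z of the grasp point in the frame of far_drawer_knob between -0.03 and 0.027 m)).
It also fails if it takes over 54 s, if anything falls off the work surface, if the arm or the gripper's body presses on something with over 40 N, if the wrist force passes 120 N, or if a joint passes its speed limit or range.

ROBOT

A 6-joint arm with a two-finger parallel gripper is mounted at the origin on the work surface. World frame = base frame: x ahead of the robot, y to its left, z up, the work surface at z = 0. Lengths are in mm, angles in degrees, forces in N, time in s.
With the tool pointing down it reaches from about 250 to 775 mm from the base axis. Payload 4 kg.
Tool frame: the origin (TCP) lies between the finger pads, 19 mm behind the fingertips; this is the grasp point; z points along the fingers, y is the line along which they close (so a half turn about z gives the same grasp; the last joint's range is limited). The gripper opens to 85 mm and grips with 20 to 120 N. Pads are 22 mm wide; open, the fingers measure 114 mm over their backs; the gripper's body (76 mm by 85 mm) begins 54 mm behind the grasp point. The pads swing forward as they close: fully open they stand 13 mm farther back than shut.
Start: joints at [-75.407, 4.996, 78.535, -0, 96.463, -5.907], TCP at [192.615, -515.185, 250.041] pointing down, gripper open.
Joint ranges: [-177.83, 177.83], [-43.37, 116.18], [15.69, 146.23], [-61.86, 241.86], [9.47, 152.12], [-147.06, 147.06]. Speed limits (degrees/s): [159.86, 159.86, 180, 180, 180, 180].

INTERFACE

Orientations are given as a 3x3 rotation matrix whose columns are the frame's x, y, z axes.
In Python, from bench import env, viewer gives the robot as it stands.
- The arm moves only by the tool play_rows, never from a script. Its argument "moves" is one flat list of numbers, 7 for each row, row after row: the turn, a rotation vector about the tool's x, y, z scaled (see below), then the shift along the tool's x, y, z scaled (see below), then the closure, from 0 (fully open) to 1 (shut). In form: [rx, ry, rz, tx, ty, tz, hand, rx, ry, rz, tx, ty, tz, hand, ...]. A call has 1 to 5 rows; each row shifts and turns the commanded pose from where the row before left it, along the tool's axes as they then stand; what a row does not reach is not made up. The controller multiplies each number of a shift by 6 cm and each number of a turn by 0.15 rad. A row lasts 1/8 s, in which the tool goes at most 62.5 mm and 10.7 degrees, less where a joint would pass 70% of its speed; a pose out of reach is approached as far as the arm can. A call with a number of a shift or a turn outside -1 to 1 is refused whole. A call with a gripper value outside its range is refused whole. The fingers move at their own pace and stop on an object; "newtons" is the grip in N (left out, the last holds). Time passes only in rows, so rows that do not move let the fingers close. It gives the time, the measured TCP pose, the force, the opening and the grip force at its end, in the units of the state.
- env.state(): the state, without advancing time (a new reading comes with each control period).
- viewer.read_camera(name): name is "scene" or "top" or "wrist"; returns a dict with "pixels" (420x560x3 uint8, red, green, blue), "fx", "fy", "cx", "cy" (pixels), "extrinsics" (4x4, takes a point from world to camera coordinates); the wrist camera has in their place "T_tool_cam" (4x4, takes a point from camera to tool coordinates, whose origin is the TCP and whose axes are the flange's). Camera axes: x right, y down, z forward; pixel columns grow to the right and rows downward; lengths in mm; the calibration is good to about 2 mm. A picture is of the moment at which its call begins: read the wrist's pose just before it. There is no depth.
- env.finish_job(): hands the job in; it is judged then, once.
The state is a dict: "time": time; "qpos": joint angles; "qd": joint speeds; "joint_torque": joint torques, N m; "ee_pos": TCP position; "eef_rot": TCP orientation; "force": force on the tool from outside, world axes, zero at the start; "wrist_torque": the same for the moment, N m; "opening": finger opening in mm; "gripper_force": force on a finger pad.
Only numpy, scipy, OpenCV 4.12 (cv2) and the standard library are available. Lean on these libraries where they do the work, as an engineer would, in place of code of your own. Each camera call takes 0.05 s, during which the arm holds its last target. There are 200 camera calls.

## Working session

There is one attempt and no reset: what is moved stays moved. The work goes in short steps, Python scripts to look and compute and a tool call to move; the robot and the scene stay as the last step left them, time stands still between calls to the robot, and variables do not carry over. Pictures are saved under pics/ and viewed, at most 10 in all, crops included, and the job is handed in when it is done.

Besides the shell and the picture viewer there is one more tool, called after "Request:" by a JSON object that holds its "name" and its "arguments". play_rows: Moves the arm, as the interface text tells. Its arguments: {"type":"object","properties":{"moves":{"type":"array","items":{"type":"number","minimum":-1,"maximum":1}},"newtons":{"type":"number"}},"required":["moves"]}

```bash
mkdir -p pics
python3 - <<'E'
from bench import env, viewer
import cv2,json,numpy as np
s=env.state();print(s['time'],s['ee_pos'],np.round(s['eef_rot'],3).tolist(),s['opening'])
for n in ('scene','top'):
    d=viewer.read_camera(n);cv2.imwrite(f'pics/{n}0.png',cv2.resize(d['pixels'][:,:,::-1],(800,600),interpolation=cv2.INTER_CUBIC))
    print(n,d['fx'],d['fy'],d['cx'],d['cy'],np.round(d['extrinsics'],4).tolist())
    json.dump({k:np.array(d[k]).tolist() for k in('fx','fy','cx','cy','extrinsics')},open(n+'.json','w'))
E
```

```text
0.0 [ 192.49207186 -514.70941549  248.81081681] [[0.937, 0.35, -0.001], [0.35, -0.937, 0.002], [0.0, -0.002, -1.0]] 85.61459646724283
scene 472.6995679689499 472.6995679689499 272.22117846067675 209.86451835014034 [[0.2955, 0.955, 0.0237, -179.9791], [0.58, -0.1596, -0.7989, -276.2012], [-0.7592, 0.2498, -0.6011, 1662.8877], [0.0, 0.0, 0.0, 1.0]]
top 472.80702084659447 472.80702084659447 286.96682366408436 217.00881266026846 [[-0.0106, -0.9999, -0.0035, -10.3357], [-0.9853, 0.011, -0.1705, 599.8181], [0.1705, 0.0016, -0.9854, 1441.5017], [0.0, 0.0, 0.0, 1.0]]
```

View pics/top0.png

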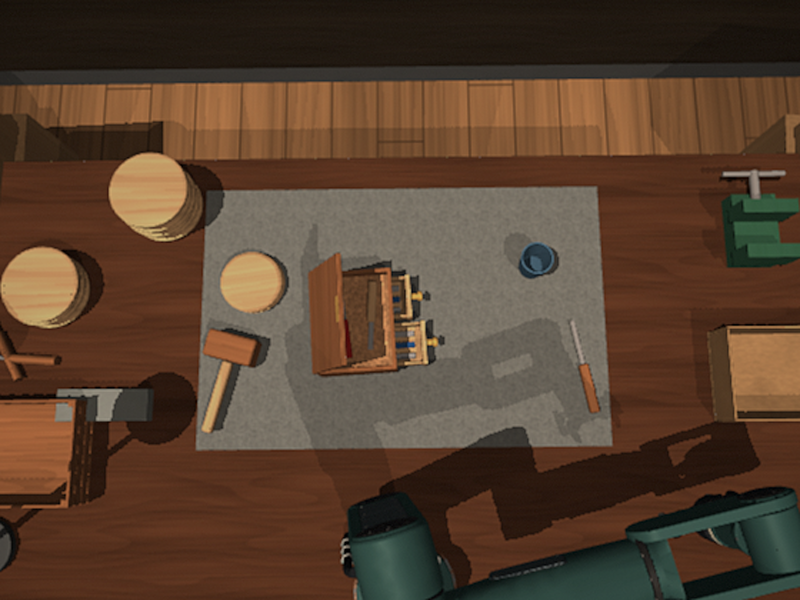

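View pics/scene0.png

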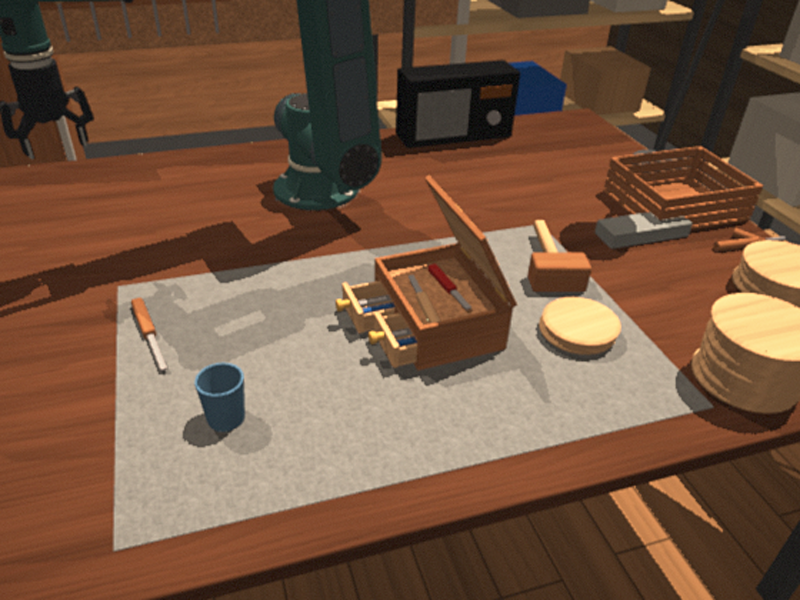

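The top view shows the chest at about (360,320), its knobs at (427,296) and (435,342), and the lid raised. The scene view shows both drawers open. I'll enlarge crops to measure.

Run:
```python
from bench import env, viewer
import cv2
for n,(x,y,w,h) in {'top':(210,165,106,79),'scene':(225,118,146,146)}.items():
    im=viewer.read_camera(n)['pixels'][y:y+h,x:x+w,::-1]
    k=7 if n=='top' else 4
    cv2.imwrite(f'pics/{n}c.png',cv2.resize(im,None,fx=k,fy=k,interpolation=cv2.INTER_CUBIC))
```

```text
(no output)
```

View pics/topc.png

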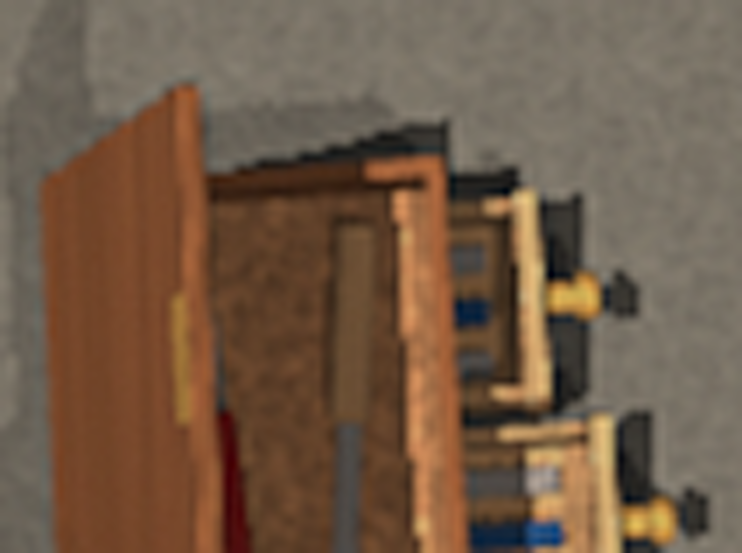

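View pics/scenec.png

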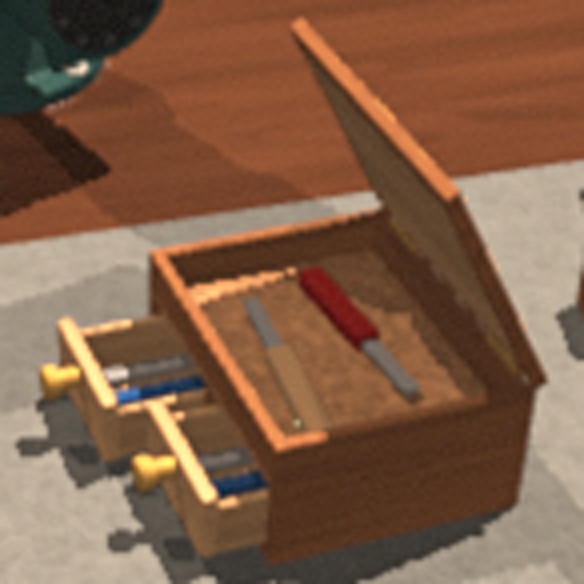

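The top crop shows the far rim corner at (440,158), and knob ends at (600,296) and (676,520). The scene crop shows rim corners at (153,255) and (278,445), knob ends at (46,382) and (138,470), and lid edge corners at (298,22) and (455,193). I'll fit the chest pose and joints to these.

```bash
cat > fit.py <<'E'
import json,numpy as np
from scipy.optimize import least_squares
C={n:json.load(open(n+'.json')) for n in('scene','top')}
def proj(n,p):
    c=C[n];E=np.array(c['extrinsics']);q=E[:3,:3]@p+E[:3,3]
    return np.array([c['cx']+c['fx']*q[0]/q[2],c['cy']+c['fy']*q[1]/q[2]])
T=lambda u,v:('top',(210+u/7,165+v/7));S=lambda u,v:('scene',(225+u/4,118+v/4))
# chest frame: x into chest; +y nearer robot
def pts(p):
    x,y,a,th,dn,df=p
    c,s=np.cos(a),np.sin(a);R=np.array([[c,-s,0],[s,c,0],[0,0,1]])
    W=lambda X,Y,Z:R@np.array([X,Y,Z])+[x,y,0]
    L=lambda l,Y,t:W(85-l*np.cos(th)+t*np.sin(th),Y,92+l*np.sin(th)+t*np.cos(th))
    return W,L,dict(rf=W(-85,-110,92),rn=W(-85,110,92),kn=W(-110-dn,55,45),kf=W(-110-df,-55,45),
      lf=L(170,-110,5),ln=L(170,110,5))
E
python3 - <<'E'
from fit import *
obs=[('rf',*T(442,158)),('rn','top',(278.6,259.7)),('kn',*T(676,520)),('kf',*T(600,297)),('lf',*T(190,88)),
 ('rf',*S(280,445)),('rn',*S(153,255)),('kn',*S(44,382)),('kf',*S(138,470)),('lf',*S(455,193)),('ln',*S(298,22))]
f=lambda p:np.concatenate([proj(n,pts(p)[2][k])-uv for k,n,uv in obs])
for a in(1.57,-1.57):
    r=least_squares(f,[400,0,a,1,50,50],loss='soft_l1');print(r.cost,np.round(r.x,3))
    print([(o[0],o[1],e) for o,e in zip(obs,np.round(r.fun.reshape(-1,2),1).tolist())])
    if a>0:
        W,L,d=pts(r.x);print({k:np.round(v,1).tolist() for k,v in d.items()});np.save('p.npy',r.x)
E
```

```text
8.132814438459596 [572.707 106.163   7.91    1.082  69.134  42.03 ]
[('rf', 'top', [-0.8, -0.4]), ('rn', 'top', [-1.8, -1.9]), ('kn', 'top', [-0.6, 0.4]), ('kf', 'top', [-0.8, -1.4]), ('lf', 'top', [-0.5, -0.9]), ('rf', 'scene', [-0.5, -0.1]), ('rn', 'scene', [-0.5, -2.3]), ('kn', 'scene', [-0.8, -1.3]), ('kf', 'scene', [-0.4, 0.7]), ('lf', 'scene', [-0.5, -0.2]), ('ln', 'scene', [-0.7, -1.2])]
{'rf': [687.3, 27.4, 92.0], 'rn': [467.6, 15.2, 92.0], 'kn': [527.8, -75.8, 45.0], 'kf': [636.1, -42.6, 45.0], 'lf': [682.0, 121.8, 244.4], 'ln': [462.3, 109.5, 244.4]}
8.1328144384658 [572.707 106.163 -10.94  -99.449  69.134  42.03 ]
[('rf', 'top', [-0.8, -0.4]), ('rn', 'top', [-1.8, -1.9]), ('kn', 'top', [-0.6, 0.4]), ('kf', 'top', [-0.8, -1.4]), ('lf', 'top', [-0.5, -0.9]), ('rf', 'scene', [-0.5, -0.1]), ('rn', 'scene', [-0.5, -2.3]), ('kn', 'scene', [-0.8, -1.3]), ('kf', 'scene', [-0.4, 0.7]), ('lf', 'scene', [-0.5, -0.2]), ('ln', 'scene', [-0.7, -1.2])]
```

```bash
cat > rel.py <<'E'
import sys;from fit import *;from bench import env
p=np.load('p.npy');a=p[2];u=np.array([np.cos(a),np.sin(a),0]);v=np.array([-u[1],u[0],0])
def rel(*targets):
    s=env.state();R=np.array(s['eef_rot']);e=np.array(s['ee_pos']);o=np.array([p[0],p[1],0])
    print('t',s['time'],'chest',np.round([(e-o)@u,(e-o)@v,e[2]],1),'F',np.round(s['force'],1),'open',round(s['opening'],1))
    D=np.array([-v,-u,[0,0,-1]]).T
    from scipy.spatial.transform import Rotation as Q
    print('turn units',np.round(Q.from_matrix(R.T@D).as_rotvec()/.15,2))
    q=e
    for X,Y,Z in targets:
        w=o+X*u+Y*v+[0,0,Z];print((X,Y,Z),'units',np.round(D.T@(w-q)/60,2));q=w
if __name__=='__main__': rel(*[tuple(map(float,t.split(','))) for t in sys.argv[1:]])
E
python3 rel.py -225,55,250 -225,55,54 -120,55,54
```

```text
t 0.2 chest [-598.9  414.2  249.3] F [-0.   0.1 -0.1] open 85.4
turn units [-0.01  0.    2.01]
(-225.0, 55.0, 250.0) units [ 5.99 -6.23 -0.01]
(-225.0, 55.0, 54.0) units [0.   0.   3.27]
(-120.0, 55.0, 54.0) units [-0.   -1.75  0.  ]
```

Request:
{"name": "play_rows", "arguments": {"moves": [0,0,1,0,0,0,1,0,0,1,0,0,0,1,0,0,0,0,0,0,1], "newtons": 40}}

```text
time: 0.57
ee_pos: [192.6, -515.1, 249.7]
eef_rot: [[0.998, 0.06, -0.0], [0.06, -0.998, 0.0], [-0.0, -0.0, -1.0]]
force: [-0.6, -0.8, 0.3]
opening: 32.2
gripper_force: 0.0
```

```bash
python3 rel.py -225,55,250 -225,55,54 -120,55,54
```

```text
t 0.575 chest [-599.1  414.2  249.7] F [-0.6 -0.8  0.3] open 32.2
turn units [-0.    0.    0.03]
(-225.0, 55.0, 250.0) units [ 5.99 -6.23 -0.  ]
(-225.0, 55.0, 54.0) units [0.   0.   3.27]
(-120.0, 55.0, 54.0) units [-0.   -1.75  0.  ]
```

Request:
{"name": "play_rows", "arguments": {"moves": [0,0,0,0.67,-0.69,0,1,0,0,0,0.67,-0.69,0,1,0,0,0,0.67,-0.69,0,1,0,0,0,0.67,-0.69,0,1,0,0,0,0.67,-0.69,0,1]}}

```text
time: 1.2
ee_pos: [382.3, -295.4, 250.1]
eef_rot: [[0.998, 0.06, 0.0], [0.06, -0.998, -0.0], [0.0, 0.0, -1.0]]
force: [1.0, -0.5, -0.7]
opening: 0.2
gripper_force: 0.0
```

Request:
{"name": "play_rows", "arguments": {"moves": [0,0,0,0.67,-0.69,0,1,0,0,0,0.67,-0.69,0,1,0,0,0,0.65,-0.7,0,1,0,0,0,0.6,-0.7,0.2,1,0,0,0,0,0,0,1]}}

```text
time: 1.82
ee_pos: [527.8, -118.1, 236.2]
eef_rot: [[0.998, 0.066, -0.003], [0.066, -0.998, 0.002], [-0.003, -0.002, -1.0]]
force: [0.6, -0.2, -1.3]
opening: 0.4
gripper_force: 0.0
```

```bash
python3 rel.py -225,55,250 -225,55,54 -120,55,54
```

```text
t 1.825 chest [-221.4   57.4  236.2] F [ 0.6 -0.2 -1.3] open 0.4
turn units [-0.01  0.02  0.07]
(-225.0, 55.0, 250.0) units [ 0.04  0.06 -0.23]
(-225.0, 55.0, 54.0) units [0.   0.   3.27]
(-120.0, 55.0, 54.0) units [-0.   -1.75  0.  ]
```

Request:
{"name": "play_rows", "arguments": {"moves": [0,0,0.05,0.04,0.1,0.75,1,0,0,0,0,0.05,0.8,1,0,0,0,0,0,0.8,1,0,0,0,0,0,0.65,1,0,0,0,0,0,0,1]}}

```text
time: 2.45
ee_pos: [526.4, -130.2, 54.4]
eef_rot: [[0.999, 0.051, -0.008], [0.051, -0.999, 0.002], [-0.008, -0.003, -1.0]]
force: [-0.2, 0.2, 0.1]
opening: -0.0
gripper_force: 0.0
```

```bash
python3 rel.py -225,55,54 -120,55,54
python3 - <<'E'
from bench import viewer
import cv2
im=viewer.read_camera('scene')['pixels'][80:290,150:430,::-1]
cv2.imwrite('pics/s2.png',cv2.resize(im,None,fx=2.8,fy=2.8,interpolation=cv2.INTER_CUBIC))
E
```

```text
t 2.45 chest [-233.4   59.4   54.4] F [-0.2  0.2  0.1] open -0.0
turn units [-0.02  0.06 -0.03]
(-225.0, 55.0, 54.0) units [ 0.07 -0.14  0.01]
(-120.0, 55.0, 54.0) units [-0.   -1.75  0.  ]
```

View pics/s2.png

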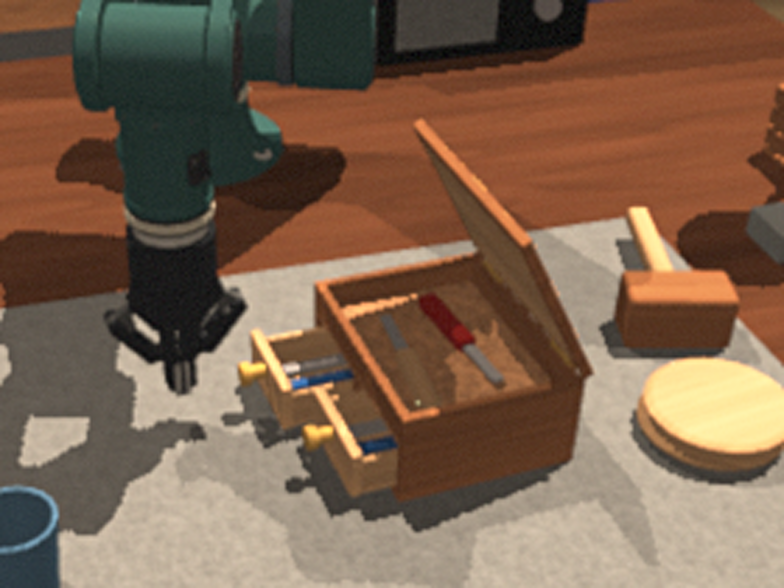

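The gripper is in front of the near knob, around (180,385). Its knuckles bulge along tool y and could meet the chest rim, so I'll turn the tool 90° to keep the bulge parallel to the front.

Request:
{"name": "play_rows", "arguments": {"moves": [0,0,-1,0,0,0,1,0,0,-1,0,0,0,1,0,0,-1,0,0,0,1,0,0,-1,0,0,0,1,0,0,-1,0,0,0,1]}}

```text
time: 3.12
ee_pos: [531.6, -131.5, 61.7]
eef_rot: [[0.693, 0.721, 0.006], [0.721, -0.693, -0.002], [0.002, 0.006, -1.0]]
force: [0.6, -0.8, 0.2]
opening: -0.2
gripper_force: 0.0
```

Request:
{"name": "play_rows", "arguments": {"moves": [0,0,-1,0,0,0,1,0,0,-1,0,0,0,1,0,0,-1,0,0,0,1,0,0,-1,0,0,0,1,0,0,-1,0,0,0,1]}}

```text
time: 3.75
ee_pos: [531.6, -131.5, 61.8]
eef_rot: [[0.015, 1.0, 0.006], [1.0, -0.015, -0.002], [-0.002, 0.006, -1.0]]
force: [0.4, -0.4, 0.0]
opening: 0.1
gripper_force: 0.0
```

Request:
{"name": "play_rows", "arguments": {"moves": [0,0,-0.5,0,0,0,1,0,0,0,0,0,0,1]}}

```text
time: 4.0
ee_pos: [531.4, -131.3, 61.2]
eef_rot: [[-0.054, 0.999, 0.005], [0.999, 0.054, -0.002], [-0.002, 0.005, -1.0]]
force: [-0.2, -0.7, -0.0]
opening: 0.0
gripper_force: 0.0
```

```bash
sed -i 's/D=np.array(\[-v,-u,/D=np.array([u,-v,/' rel.py && python3 rel.py -195,55,54 -120,55,54
```

```text
t 4.0 chest [-234.8   54.4   61.2] F [-0.2 -0.7 -0. ] open 0.0
turn units [ 0.03  0.02 -0.01]
(-195.0, 55.0, 54.0) units [ 0.66 -0.01  0.12]
(-120.0, 55.0, 54.0) units [ 1.25 -0.    0.  ]
```

Request:
{"name": "play_rows", "arguments": {"moves": [0,0,0,0.4,0,0.12,1,0,0,0,0.35,0,0,1,0,0,0,0.35,0,0,1,0,0,0,0.35,0,0,1,0,0,0,0.2,0,0,1]}}

```text
time: 4.62
ee_pos: [524.6, -31.2, 51.9]
eef_rot: [[-0.055, 0.998, 0.001], [0.998, 0.055, -0.002], [-0.002, 0.001, -1.0]]
force: [-0.7, -3.3, 0.8]
opening: -0.0
gripper_force: 1.6
```

```bash
python3 rel.py -121,55,54
```

```text
t 4.625 chest [-134.4   55.7   51.9] F [-0.7 -3.3  0.8] open -0.0
turn units [ 0.01  0.01 -0.  ]
(-121.0, 55.0, 54.0) units [ 0.22  0.01 -0.04]
```

Contact, with about 3 N of friction. I'll push on to the stop.

Request:
{"name": "play_rows", "arguments": {"moves": [0,0,0,0.1,0,0,1,0,0,0,0.1,0,0,1,0,0,0,0.05,0,0,1,0,0,0,0,0,0,1]}}

```text
time: 5.12
ee_pos: [524.1, -19.7, 51.6]
eef_rot: [[-0.054, 0.999, 0.001], [0.999, 0.054, -0.007], [-0.007, 0.001, -1.0]]
force: [-0.7, -11.0, 2.0]
opening: -0.2
gripper_force: 5.2
```

```bash
python3 rel.py -121,55,54
```

```text
t 5.125 chest [-122.9   55.5   51.6] F [ -0.7 -11.    2. ] open -0.2
turn units [ 0.01  0.05 -0.01]
(-121.0, 55.0, 54.0) units [ 0.03  0.01 -0.04]
```

Request:
{"name": "play_rows", "arguments": {"moves": [0,0,0,0.05,0,0,1,0,0,0,0,0,0,1]}}

```text
time: 5.38
ee_pos: [524.2, -19.5, 51.7]
eef_rot: [[-0.053, 0.999, 0.002], [0.998, 0.053, -0.012], [-0.012, 0.001, -1.0]]
force: [-0.3, -18.1, 2.0]
opening: 0.2
gripper_force: 9.0
```

```bash
python3 rel.py -195,55,54 -195,-55,54 -121,-55,54
```

```text
t 5.375 chest [-122.8   55.5   51.7] F [ -0.3 -18.1   2. ] open 0.2
turn units [ 0.01  0.08 -0.02]
(-195.0, 55.0, 54.0) units [-1.2   0.01 -0.04]
(-195.0, -55.0, 54.0) units [-0.    1.83  0.  ]
(-121.0, -55.0, 54.0) units [ 1.23 -0.    0.  ]
```

Request:
{"name": "play_rows", "arguments": {"moves": [0,0,0,-0.7,0,-0.04,1,0,0,0,-0.6,0,0,1,0,0,0,0,0.9,0,1,0,0,0,0,0.94,0,1,0,0,0,0,0,0,1]}}

```text
time: 6.0
ee_pos: [640.6, -84.6, 51.1]
eef_rot: [[-0.055, 0.999, -0.0], [0.998, 0.055, 0.002], [0.002, -0.0, -1.0]]
force: [-0.7, -0.8, -0.5]
opening: 0.3
gripper_force: 0.0
```

```bash
python3 rel.py -195,-55,54 -123,-55,54
```

```text
t 6.0 chest [-194.3  -57.1   51.1] F [-0.7 -0.8 -0.5] open 0.3
turn units [-0.   -0.01 -0.01]
(-195.0, -55.0, 54.0) units [-0.01 -0.04 -0.05]
(-123.0, -55.0, 54.0) units [ 1.2 -0.   0. ]
```

Request:
{"name": "play_rows", "arguments": {"moves": [0,0,0,0.35,-0.04,-0.04,1,0,0,0,0.35,0,0,1,0,0,0,0.25,0,0,1,0,0,0,0.2,0,0,1,0,0,0,0.1,0,0,1]}}

```text
time: 6.62
ee_pos: [630.4, -13.4, 56.0]
eef_rot: [[-0.055, 0.998, -0.001], [0.998, 0.055, -0.009], [-0.009, -0.002, -1.0]]
force: [-2.3, -18.2, -0.8]
opening: -0.2
gripper_force: 9.2
```

Request:
{"name": "play_rows", "arguments": {"moves": [0,0,0,0.05,0,0,1,0,0,0,0,0,0,1,0,0,0,0.03,0,0,1,0,0,0,0,0,0,1]}}

```text
time: 7.12
ee_pos: [630.4, -13.3, 56.1]
eef_rot: [[-0.052, 0.999, -0.001], [0.999, 0.052, -0.014], [-0.014, -0.002, -1.0]]
force: [-2.6, -19.8, 0.4]
opening: 0.1
gripper_force: 10.0
```

```bash
python3 rel.py -195,-55,54
```

```text
t 7.125 chest [-122.5  -50.9   56.1] F [ -2.6 -19.8   0.4] open 0.1
turn units [-0.01  0.09 -0.02]
(-195.0, -55.0, 54.0) units [-1.21  0.07  0.03]
```

Both drawers are on their stops, with force at 19 N and no further motion. Next I back off, rise, and pass over the lid.

Request:
{"name": "play_rows", "arguments": {"moves": [0,0,0,-0.6,0,0,1,0,0,0,-0.3,-0.2,-0.8,1,0,0,0,0,-0.2,-0.9,1,0,0,0,0,-0.2,-0.9,1,0,0,0,0,-0.2,-0.9,1]}}

```text
time: 7.75
ee_pos: [585.6, -61.1, 268.1]
eef_rot: [[-0.055, 0.998, 0.002], [0.998, 0.055, 0.002], [0.002, 0.002, -1.0]]
force: [0.5, -0.3, -0.2]
opening: 0.3
gripper_force: 0.0
```

Request:
{"name": "play_rows", "arguments": {"moves": [0,0,0,0,0,-0.8,1,0,0,0,0,0,0,1]}}

```text
time: 8.0
ee_pos: [587.5, -61.3, 320.9]
eef_rot: [[-0.056, 0.998, 0.013], [0.998, 0.056, -0.001], [-0.002, 0.013, -1.0]]
force: [-0.6, -0.6, -0.7]
opening: -0.3
gripper_force: 0.0
```

```bash
python3 rel.py -160,0,310 60,0,310 60,0,248
python3 - <<'E'
from bench import viewer
import cv2
im=viewer.read_camera('scene')['pixels'][80:290,150:430,::-1]
cv2.imwrite('pics/s3.png',cv2.resize(im,None,fx=2.8,fy=2.8,interpolation=cv2.INTER_CUBIC))
E
```

```text
t 8.0 chest [-168.    -5.5  320.9] F [-0.6 -0.6 -0.7] open -0.3
turn units [ 0.09  0.01 -0.  ]
(-160.0, 0.0, 310.0) units [ 0.13 -0.09  0.18]
(60.0, 0.0, 310.0) units [ 3.67 -0.    0.  ]
(60.0, 0.0, 248.0) units [0.   0.   1.03]
```

View pics/s3.png

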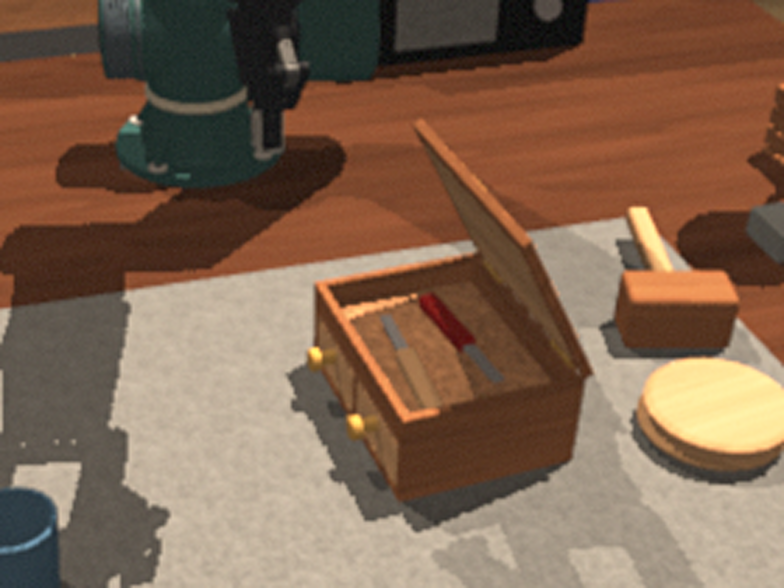

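Both drawers are flush, with the knobs at (317,358) and (357,427). The lid is still up, its edge running from (420,125) to (527,243), and nothing else has moved. I'll go behind the lid.

Request:
{"name": "play_rows", "arguments": {"moves": [0.09,0,0,0.75,-0.09,0,1,0,0,0,0.9,0,0,1,0,0,0,0.9,0,0,1,0,0,0,0.9,0,0,1,0,0,0,0.35,0,0,1]}}

```text
time: 8.68
ee_pos: [567.0, 168.4, 311.4]
eef_rot: [[-0.059, 0.998, -0.017], [0.998, 0.059, -0.0], [0.001, -0.017, -1.0]]
force: [-0.5, 0.2, 0.2]
opening: -0.0
gripper_force: 0.0
```

Request:
{"name": "play_rows", "arguments": {"moves": [0,0,0,0,0,0,1]}}

```text
time: 8.8
ee_pos: [567.7, 166.2, 312.1]
eef_rot: [[-0.057, 0.998, -0.016], [0.998, 0.057, -0.001], [-0.001, -0.016, -1.0]]
force: [-1.0, -0.6, -0.2]
opening: 0.1
gripper_force: 0.0
```

```bash
python3 rel.py 60,0,310 60,0,248
```

```text
t 8.8 chest [ 60.3   1.6 312.1] F [-1.  -0.6 -0.2] open 0.1
turn units [-0.11  0.    0.01]
(60.0, 0.0, 310.0) units [-0.    0.03  0.03]
(60.0, 0.0, 248.0) units [0.   0.   1.03]
```

Request:
{"name": "play_rows", "arguments": {"moves": [-0.1,0,0,0,0,0.5,1,0,0,0,0,0,0.55,1,0,0,0,0,0,0,1]}}

```text
time: 9.18
ee_pos: [566.5, 162.9, 246.6]
eef_rot: [[-0.052, 0.999, -0.006], [0.999, 0.052, -0.002], [-0.002, -0.007, -1.0]]
force: [1.2, -0.6, -0.6]
opening: 0.1
gripper_force: 0.0
```

```bash
python3 rel.py $(python3 -c "
import numpy as np
for t in np.r_[1.08:-0.05:-0.09]:
  l=150;c,s=np.cos(t),np.sin(t);print(f'{85-l*c+10*s+11:.0f},0,{92+l*s+10*c+19:.0f}',end=' ')")
```

```text
t 9.175 chest [ 57.    3.  246.6] F [ 1.2 -0.6 -0.6] open 0.1
turn units [-0.04  0.01 -0.02]
(34.0, 0.0, 248.0) units [-0.38  0.05 -0.02]
(22.0, 0.0, 242.0) units [-0.2 -0.   0.1]
(11.0, 0.0, 235.0) units [-0.18 -0.    0.12]
(-0.0, 0.0, 227.0) units [-0.18  0.    0.13]
(-10.0, 0.0, 217.0) units [-0.17 -0.    0.17]
(-19.0, 0.0, 207.0) units [-0.15  0.    0.17]
(-28.0, 0.0, 197.0) units [-0.15 -0.    0.17]
(-35.0, 0.0, 185.0) units [-0.12  0.    0.2 ]
(-41.0, 0.0, 173.0) units [-0.1 -0.   0.2]
(-46.0, 0.0, 161.0) units [-0.08  0.    0.2 ]
(-50.0, 0.0, 148.0) units [-0.07 -0.    0.22]
(-52.0, 0.0, 134.0) units [-0.03 -0.    0.23]
(-54.0, 0.0, 121.0) units [-0.03 -0.    0.22]
```

Request:
{"name": "play_rows", "arguments": {"moves": [0,0,0,-0.25,0,0,1,0,0,0,-0.15,0,0,1,0,0,0,-0.2,0,0.1,1,0,0,0,-0.18,0,0.12,1,0,0,0,0,0,0,1]}}

```text
time: 9.8
ee_pos: [570.2, 117.2, 236.4]
eef_rot: [[-0.053, 0.999, -0.0], [0.999, 0.053, -0.001], [-0.001, -0.0, -1.0]]
force: [0.0, 0.5, -1.1]
opening: 0.0
gripper_force: 0.0
```

```bash
python3 rel.py 11,0,235
```

```text
t 9.8 chest [ 11.1   1.9 236.4] F [ 0.   0.5 -1.1] open 0.0
turn units [-0.    0.   -0.02]
(11.0, 0.0, 235.0) units [-0.    0.03  0.02]
```

Request:
{"name": "play_rows", "arguments": {"moves": [0,0,0,-0.18,0,0.15,1,0,0,0,-0.17,0,0.17,1]}}

```text
time: 10.05
ee_pos: [571.9, 96.9, 217.9]
eef_rot: [[-0.055, 0.998, 0.002], [0.998, 0.055, -0.0], [-0.0, 0.002, -1.0]]
force: [0.5, -0.0, 3.5]
opening: -0.2
gripper_force: 1.1
```

```bash
python3 rel.py -10,0,217
python3 - <<'E'
from bench import viewer
import cv2
im=viewer.read_camera('scene')['pixels'][80:290,150:430,::-1]
cv2.imwrite('pics/s4.png',cv2.resize(im,None,fx=2.8,fy=2.8,interpolation=cv2.INTER_CUBIC))
E
```

```text
t 10.05 chest [ -9.2   1.4 217.9] F [ 0.5 -0.   3.5] open -0.2
turn units [ 0.02  0.   -0.01]
(-10.0, 0.0, 217.0) units [-0.01  0.02  0.01]
```

View pics/s4.png

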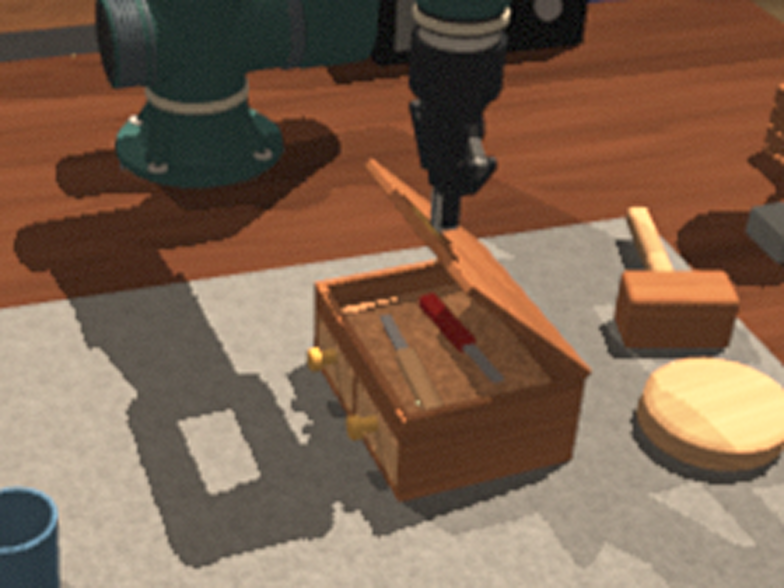

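The lid is coming down under the fingertips at (445,220), with its edge now at (370,165)–(470,285). I'll continue along the arc.

Request:
{"name": "play_rows", "arguments": {"moves": [0,0,0,-0.15,0,0.18,1,0,0,0,-0.15,0,0.17,1,0,0,0,-0.12,0,0.2,1,0,0,0,-0.1,0,0.2,1,0,0,0,-0.08,0,0.2,1]}}

```text
time: 10.72
ee_pos: [573.8, 60.7, 160.3]
eef_rot: [[-0.054, 0.999, 0.001], [0.999, 0.054, -0.001], [-0.001, 0.001, -1.0]]
force: [-0.1, -0.3, 1.4]
opening: 0.1
gripper_force: 0.9
```

```bash
python3 rel.py -46,0,161 -50,0,148 -54,0,121
```

```text
t 10.725 chest [-45.5   1.5 160.3] F [-0.1 -0.3  1.4] open 0.1
turn units [ 0.01  0.   -0.01]
(-46.0, 0.0, 161.0) units [-0.01  0.02 -0.01]
(-50.0, 0.0, 148.0) units [-0.07 -0.    0.22]
(-54.0, 0.0, 121.0) units [-0.07 -0.    0.45]
```

Request:
{"name": "play_rows", "arguments": {"moves": [0,0,0,-0.06,0,0.2,1,0,0,0,-0.03,0,0.2,1,0,0,0,-0.03,0,0.15,1,0,0,0,0,0,0.1,1,0,0,0,0,0,0.05,1]}}

```text
time: 11.35
ee_pos: [574.0, 54.2, 120.6]
eef_rot: [[-0.055, 0.999, 0.001], [0.999, 0.055, -0.0], [-0.001, 0.001, -1.0]]
force: [-5.5, -2.1, 15.3]
opening: -0.2
gripper_force: 7.3
```

```bash
python3 rel.py -54,0,121
```

```text
t 11.35 chest [-52.    1.6 120.6] F [-5.5 -2.1 15.3] open -0.2
turn units [ 0.01  0.   -0.01]
(-54.0, 0.0, 121.0) units [-0.03  0.03 -0.01]
```

The force has risen to 15 N at the expected shut height. I'll hold for 0.25 s, then lift straight off and check.

Request:
{"name": "play_rows", "arguments": {"moves": [0,0,0,0,0,0.03,1,0,0,0,0,0,0,1,0,0,0,0,0,-0.3,1,0,0,0,0,0,-0.8,1,0,0,0,0,0,-0.8,1]}}

```text
time: 11.98
ee_pos: [573.7, 54.6, 232.3]
eef_rot: [[-0.055, 0.998, 0.0], [0.998, 0.055, 0.001], [0.0, 0.0, -1.0]]
force: [0.3, 0.4, 0.3]
opening: 0.3
gripper_force: 0.0
```

Request:
{"name": "play_rows", "arguments": {"moves": [0,0,0,0,0,-0.8,1,0,0,0,0,0,0,1,0,0,0,0,0,0,1]}}

```text
time: 12.35
ee_pos: [573.8, 54.5, 279.1]
eef_rot: [[-0.055, 0.998, 0.001], [0.999, 0.055, 0.0], [0.0, 0.001, -1.0]]
force: [-1.2, -0.3, -0.1]
opening: -0.2
gripper_force: 0.0
```

```bash
python3 rel.py
python3 - <<'E'
from bench import viewer
import cv2
im=viewer.read_camera('scene')['pixels'][80:290,150:430,::-1]
cv2.imwrite('pics/s5.png',cv2.resize(im,None,fx=2.8,fy=2.8,interpolation=cv2.INTER_CUBIC))
E
```

```text
t 12.35 chest [-51.7   1.8 279.1] F [-1.2 -0.3 -0.1] open -0.2
turn units [ 0.01 -0.   -0.01]
```

View pics/s5.png

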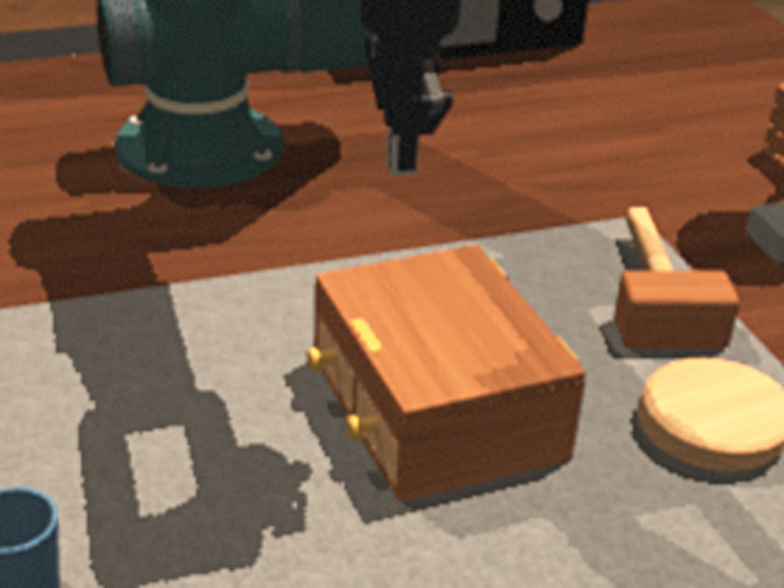

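The lid lies flat, its front edge running from (318,280) to (405,410). The drawers are flush, the gripper is clear at (402,165), and the bystanders are where they were.

```bash
python3 -c "
from bench import env
print(env.finish_job())"
```

```text
the job is handed in; nothing more can be done
None
```

I pushed both drawers home, then eased the lid down flat with the fingertips and handed the job in at about 12 s. The last picture shows the chest shut and the pot, mallet and plates where they were. The gouge was out of frame, and hand-in returned no verdict.

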